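# Slide the low carton out of the packed row and home into the sprung corner

### The arm

A 6-joint arm with a two-finger parallel gripper is mounted at the origin on the work surface. World frame = base frame: x ahead of the robot, y to its left, z up, the work surface at z = 0. Lengths are in mm, angles in rad, forces in N, time in s.
With the tool pointing down it reaches from about 300 to 775 mm from the base axis. Payload 14.6 kg.
Tool frame: the origin (TCP) lies on the front face of the gripper's body, between the roots of the fingers; the fingertips stand 97 mm ahead of it and the grasp point (between the pads) lies 78 mm ahead of it; z points along the fingers, y is the direction in which the jaws open and shut (so a half turn about z gives the same grasp; the last joint's range is limited). The gripper opens to 94 mm and grips with 3 to 60 N. Pads are 16 mm wide; open, the fingers measure 119 mm over their backs; the gripper's body (75 mm by 177 mm) begins 78 mm behind the grasp point.
Start: joints at [1.211, 0.3, 1.521, -0, 1.321, -0.067], TCP at [158.746, 526.583, 302.646] pointing down, gripper open.
Joint ranges: [-3.03, 3.03], [-0.79, 2.21], [0.23, 2.52], [-1.04, 4.18], [0, 3.07], [-2.55, 2.55]. Speed limits (rad/s): [2.22, 2.22, 2.57, 3.14, 3.14, 3.14].

### API

Orientations are given as [roll, pitch, yaw] about the fixed x, y, z axes, in that order (R = Rz(yaw) Ry(pitch) Rx(roll)).
In Python, from cell import manip, eyes, finder gives the robot as it stands.
- The arm moves only by the tool drive_tool, never from a script. Its argument "rows" is a list of rows, each an object with "offset": the shift along the tool's x, y, z in mm, a list of three; "spin": the turn about the tool's z in degrees; "jaw": the finger opening in mm, from 0 to 94. In form: [{"offset": [dx, dy, dz], "spin": spin, "jaw": jaw}, ...]. A call has 1 to 20 rows; each row shifts and turns the commanded pose from where the row before left it, along the tool's axes as they then stand; what a row does not reach is not made up. A row lasts 1/10 s, in which the tool goes at most 50 mm and 8.59 degrees, less where a joint would pass 70% of its speed; a pose out of reach is approached as far as the arm can. A call is refused whole if a number of a shift passes 50 or a number of a turn 8.59, either way. A call with a gripper value outside its range is refused whole. The fingers move at their own pace and stop on an object; "force" is the grip in N (left out, the last holds). Time passes only in rows, so rows that do not move let the fingers close. It gives the time, the measured TCP pose, the force and the opening at its end, in the units of the state.
- manip.read_state(): the state, without advancing time (a new reading comes with each control period).
- eyes.camera(name): name is "side" or "top" or "wrist"; returns a dict with "color" (400x640x3 uint8, blue, green, red), "depth" (400x640 float32, mm along the optical axis (not along the pixel's ray), 0 where there is no reading), "vfov" (degrees; the focal length in pixels is half the picture's height over the tangent of half this angle, whatever the lens; pixels are square), "cx", "cy" (the principal point, pixels), "D" ([k1, k2, p1, p2, k3] as OpenCV has them; the pictures are not rectified), "rvec" (rotation vector, rad) and "tvec" (3), from world to camera coordinates, as OpenCV has them. Camera axes: x right, y down, z forward; pixel columns grow to the right and rows downward; lengths in mm; the calibration is good to about 2 mm. A picture is of the moment at which its call begins.
- manip.sign_off(): hands the job in, once; it reports no verdict.
Trained networks look in the newest picture that a camera, given by its name, has taken for a name from the list of things; names that differ only in an ending like _2 or _b are one class to them, and where a whole thing is asked for, a point or a joint stands for the part that bears it (a point fixed in the world has none). Each returns a list of dicts, best first, with "p" (0 to 1); they miss things now and then, are a little off and sometimes report something else, mostly with a low value. They report only what shows in the picture. A call takes as long as a camera call.
- finder.find_in(camera, target): "uv" ([column, row] in pixels, amid what is visible of it).
The state is a dict: "clock": time; "joints": joint angles; "qd": joint speeds; "effort": joint torques, N m; "eef_pos": TCP position; "eef_rot": TCP orientation; "wrist_force": force on the tool from outside, world axes, zero at the start; "moment": the same for the moment, N m; "finger_gap": finger opening in mm.
Only numpy, scipy, OpenCV 4.12 (cv2) and the standard library are available. Lean on these libraries where they do the work, as an engineer would, in place of code of your own. Each camera call takes 0.05 s, during which the arm holds its last target. There are 200 camera calls.

### The job

One carton in the touching row is lower than the others. Without lifting it and without moving the rest of the row, push it straight out of the row away from the robot until it clears the others, then slide it along the aluminium fence, flat against it, up to the sprung rubber pad at the fence's left end. Press it against the pad with about 10 newtons for half a second, never so hard that the cardboard crushes (over 18 newtons), and leave it there flat against the fence and touching the pad.

Things in the scene. Friction and masses are not known exactly. Their poses are not given: they have to be found in the camera images.
- carton: the low closed cardboard carton: 90 mm along its x, 60 mm along its y, 40 mm tall, 0.2 to 0.4 kg, slides on the bench with a few newtons. Origin: centre of its underside. It starts as one of the three inner places of the row, with a taller carton touching it on each side; its ends (-x towards the robot, +x towards the fence) are free
- tall0: a tall closed carton of the row: 90 mm along its x, 60 mm along its y, 60 mm tall, about 0.45 kg. Origin: centre of its underside. Five cartons stand side by side along y, touching; to be left where it stands
- tall1: a tall closed carton of the row: 90 mm along its x, 60 mm along its y, 60 mm tall, about 0.45 kg. Origin: centre of its underside. Five cartons stand side by side along y, touching; to be left where it stands
- tall2: a tall closed carton of the row: 90 mm along its x, 60 mm along its y, 60 mm tall, about 0.45 kg. Origin: centre of its underside. Five cartons stand side by side along y, touching; to be left where it stands
- tall3: a tall closed carton of the row: 90 mm along its x, 60 mm along its y, 60 mm tall, about 0.45 kg. Origin: centre of its underside. Five cartons stand side by side along y, touching; to be left where it stands
- fence: fixed rigid aluminium fence beyond the row, 30 mm tall. Origin: at bench height in its face towards the robot; y runs along that face (y = -240 to 240 mm), x points away from the robot. The row's front stands 105 to 130 mm before the face, up to 0.05 rad out of parallel: the lane the carton slides in. A carton flat against the fence has its origin at x = -45 mm
- stop: grey post fixed at the fence's left (+y) end, 70 x 45 mm. Origin: bench height, in its face towards -y; axes as the fence's. Before it on a screw: a black rubber pad, 60 mm wide, 7 to 33 mm above the bench. How far the pad's face stands before the post, 38 to 83 mm, depends on the screw: not measured, to be felt or seen. It yields 1 mm per 5 N (at most 6 mm) and springs back

How it is judged:
By the outcome, as a careful person would: the job done as asked, in the order asked, and still so for the second after the job is handed in, with the robot touching nothing.
It also fails if it takes over 72 s, if anything falls off the work surface, if the arm or the gripper's body presses on something with over 40 N, if the wrist force passes 120 N, or if a joint passes its speed limit or range.

## Working session

There is one attempt and no reset: what is moved stays moved. The work goes in short steps, Python scripts to look and compute and a tool call to move; the robot and the scene stay as the last step left them, time stands still between calls to the robot, and variables do not carry over. Pictures are saved under pics/ and viewed, about 8 in all and at most 12, crops included, and the job is handed in when it is done.

Besides the shell and the picture viewer there is one more tool, called by a JSON object that holds its "api" and its "payload". drive_tool: Moves the arm, as the interface text tells. Its arguments: {"type":"object","properties":{"rows":{"type":"array","items":{"type":"object","properties":{"offset":{"type":"array","items":{"type":"number"}},"spin":{"type":"number"},"jaw":{"type":"number"}}}},"force":{"type":"number"}},"required":["rows"]}

```bash
mkdir -p pics
cat > h.py <<'E'
import numpy as np,cv2
from cell import manip,eyes,finder
def cloud(c):
    h,w=c["depth"].shape;f=h/2/np.tan(np.radians(c["vfov"])/2)
    K=np.array([[f,0,c["cx"]],[0,f,c["cy"]],[0,0,1]])
    uv=np.stack(np.meshgrid(np.arange(w),np.arange(h)),-1).reshape(-1,1,2).astype(float)
    n=cv2.undistortPoints(uv,K,np.array(c["D"],float)).reshape(h,w,2)
    d=c["depth"][...,None];P=np.concatenate([n*d,d],-1)
    R=cv2.Rodrigues(np.array(c["rvec"],float))[0]
    W=(P-np.array(c["tvec"],float).ravel())@R
    W[c["depth"]<=0]=np.nan
    return W
E
python3 - <<'E'
from h import *
s=manip.read_state();print({k:np.round(v,3) for k,v in s.items()})
for n in("top","side"):
    c=eyes.camera(n);cv2.imwrite(f"pics/{n}0.png",c["color"]);np.savez(f"{n}0.npz",W=cloud(c),color=c["color"])
    W=cloud(c)
    for t in("carton","tall0","fence","stop"):
        for r in finder.find_in(n,t)[:5]:
            u,v=map(int,r["uv"]);print(n,t,r["p"],u,v,np.round(W[v,u]))
E
```

```text
{'clock': np.float64(0.0), 'joints': array([ 1.211,  0.3  ,  1.522, -0.   ,  1.321, -0.067]), 'qd': array([ 0.   ,  0.001, -0.   ,  0.001, -0.001,  0.001]), 'effort': array([ 2.0000e-03, -5.3181e+01, -3.5274e+01,  7.1000e-02,  2.4000e-02,
       -0.0000e+00]), 'eef_pos': array([158.696, 526.449, 302.089]), 'eef_rot': array([-3.14 , -0.   ,  2.849]), 'wrist_force': array([-0.127, -0.076, -0.038]), 'moment': array([ 0.011, -0.037, -0.032]), 'finger_gap': np.float64(93.847)}
top carton 0.82 435 215 [ 556. -174.   43.]
top tall0 0.88 403 223 [ 543. -117.   61.]
top tall0 0.81 330 230 [532.   2.  60.]
top tall0 0.67 371 225 [540. -65.  61.]
top tall0 0.59 479 215 [ 555. -241.   62.]
top fence 0.84 329 127 [717.   4.   4.]
top fence 0.21 333 228 [536.  -3.  60.]
top stop 0.79 228 183 [613. 175.  46.]
side carton 0.65 316 311 [ 540. -183.   40.]
side tall0 0.76 341 350 [ 549. -253.   59.]
side tall0 0.74 273 214 [523. -12.  60.]
side tall0 0.58 286 237 [531. -62.  60.]
side fence 0.66 400 236 [709. -90.  30.]
side stop 0.58 304 151 [622. 150.  32.]
```

View pics/top0.png

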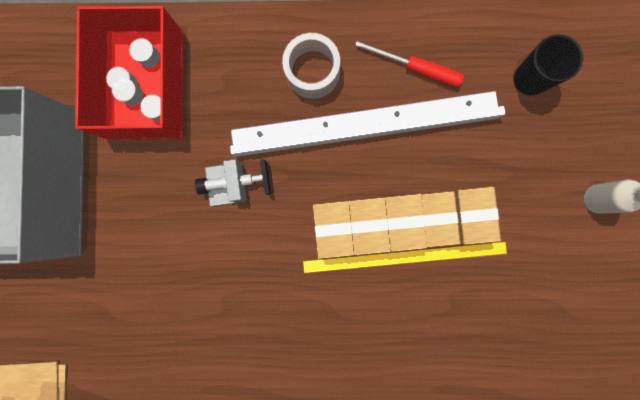

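View pics/side0.png

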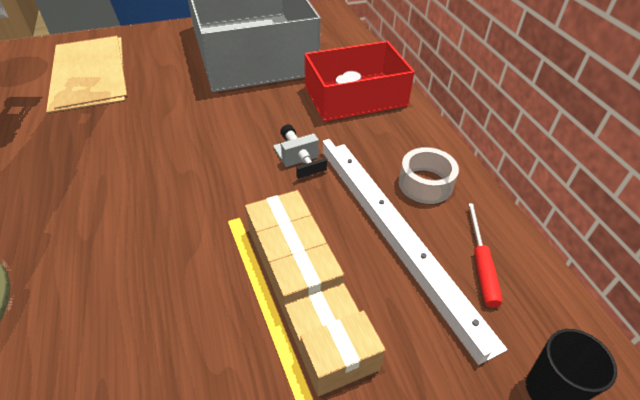

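The low carton is the fourth from the left (top px 440,215). The stop and pad are at px 267,177, and a yellow strip runs behind the row. Next I'll measure the geometry.

Run:
```python
from h import *
for n in("top","side"):
    z=np.load(n+"0.npz");W=z["W"];C=z["color"].astype(int)
    X,Y,Z=W[...,0],W[...,1],W[...,2]
    def rect(m,l):
        p=W[m][:,:2].astype(np.float32);
        if len(p)<20: print(n,l,len(p));return
        r=cv2.minAreaRect(p);print(n,l,len(p),np.round(r[0],1),np.round(r[1],1),round(r[2],2),"z",np.round(np.percentile(W[m][:,2],[5,50,95]),1)); print(np.round(cv2.boxPoints(r)).tolist())
    row=(X>470)&(X<610)&(Y<60)&(Y>-290)
    rect(row&(Z>54)&(Z<66),"talls")
    rect(row&(Z>54)&(Z<66)&(Y>-148),"talls left3")
    rect(row&(Z>54)&(Z<66)&(Y<-180),"tall right")
    rect(row&(Z>34)&(Z<46)&(Y<-140)&(Y>-215),"low")
    rect((X>620)&(X<800)&(Y<200)&(Y>-300)&(Z>22)&(Z<36)&(C.min(-1)>130),"fence")
    yel=(C[...,2]>170)&(C[...,1]>150)&(C[...,0]<90)
    rect(yel&(X<560),"yellow")
    rect((X>560)&(X<680)&(Y<130)&(Y>85)&(C.max(-1)<70)&(Z>10),"pad")
    rect((X>560)&(X<680)&(Y<200)&(Y>120)&(Z>25)&(C.min(-1)>90),"post")
    # fence x profile
    if n=="top":
      for y0 in(-200,-100,0,80,120):
        m=(abs(Y-y0)<3)&(X>600)&(X<800);o=np.argsort(X[m]);print(y0,[(round(a),round(b)) for a,b in zip(X[m][o][::3],Z[m][o][::3])][:60:2])
t=cv2.imread("pics/top0.png");s=cv2.imread("pics/side0.png")
a=cv2.resize(t[140:280,190:510],(800,350),interpolation=2);b=cv2.resize(s[120:200,250:370],(375,250),interpolation=2);b2=cv2.resize(s[240:390,270:400],(288,250),interpolation=2)
o=np.zeros((600,800,3),np.uint8);o[:350]=a;o[350:,:375]=b;o[350:,400:688]=b2
cv2.imwrite("pics/crop0.png",o)
```

```text
top talls 8053 [ 544.1 -122.5] [ 90.  301.1] 5.13 z [58.2 60.2 62.1]
[[486.0, 23.0], [513.0, -276.0], [602.0, -268.0], [576.0, 32.0]]
top talls left3 5835 [538.8 -61.7] [ 90.  179.1] 5.19 z [58.2 60.2 62.1]
[[486.0, 23.0], [502.0, -155.0], [592.0, -147.0], [575.0, 32.0]]
top tall right 2101 [ 554.8 -241.4] [89.9 62.2] 4.96 z [57.9 60.1 62. ]
[[507.0, -214.0], [513.0, -276.0], [602.0, -269.0], [597.0, -207.0]]
top low 1819 [ 549.9 -183.4] [90.  57.3] 4.5 z [38.2 40.2 42.4]
[[503.0, -158.0], [507.0, -215.0], [597.0, -208.0], [593.0, -151.0]]
top fence 2470 [679.1 -50.4] [ 65.2 509.9] 8.09 z [26.5 29.4 31.7]
[[611.0, 197.0], [683.0, -307.0], [747.0, -298.0], [675.0, 207.0]]
top yellow 2293 [ 482.5 -127.9] [ 21.3 361.8] 5.13 z [-1.9  0.1  2.1]
[[456.0, 51.0], [488.0, -309.0], [509.0, -307.0], [477.0, 53.0]]
top pad 206 [625.1 115.9] [58.7  8.2] 6.47 z [13.3 31.8 34.6]
[[596.0, 117.0], [596.0, 108.0], [655.0, 115.0], [654.0, 123.0]]
top post 1011 [631.2 159.9] [79.4 97. ] 89.15 z [27.3 42.1 46.1]
[[582.0, 121.0], [679.0, 119.0], [680.0, 199.0], [583.0, 200.0]]
-200 [(601, 0), (603, -2), (
[... 1958 characters left out ...]
 [601.0, -271.0], [596.0, -210.0]]
side low 2371 [ 547.  -173.8] [89.9 74.2] 5.1 z [38.2 40.  42.1]
[[499.0, -141.0], [506.0, -215.0], [595.0, -207.0], [588.0, -133.0]]
side fence 2372 [746.6 -52.8] [157.3 476.1] 14.19 z [26.5 29.  30.7]
[[612.0, 159.0], [729.0, -303.0], [881.0, -264.0], [765.0, 197.0]]
side yellow 1344 [ 479.9 -113.9] [ 22.  332.3] 4.94 z [-1.9 -0.3  1.5]
[[455.0, 51.0], [483.0, -280.0], [505.0, -278.0], [477.0, 53.0]]
side pad 324 [624.2 112.4] [60.3 10.2] 7.08 z [11.3 23.5 32.6]
[[594.0, 114.0], [595.0, 104.0], [655.0, 111.0], [653.0, 121.0]]
side post 738 [634.6 154.6] [ 69.3 108.6] 66.82 z [26.5 35.5 44.7]
[[571.0, 144.0], [671.0, 101.0], [698.0, 165.0], [598.0, 208.0]]
```

View pics/crop0.png

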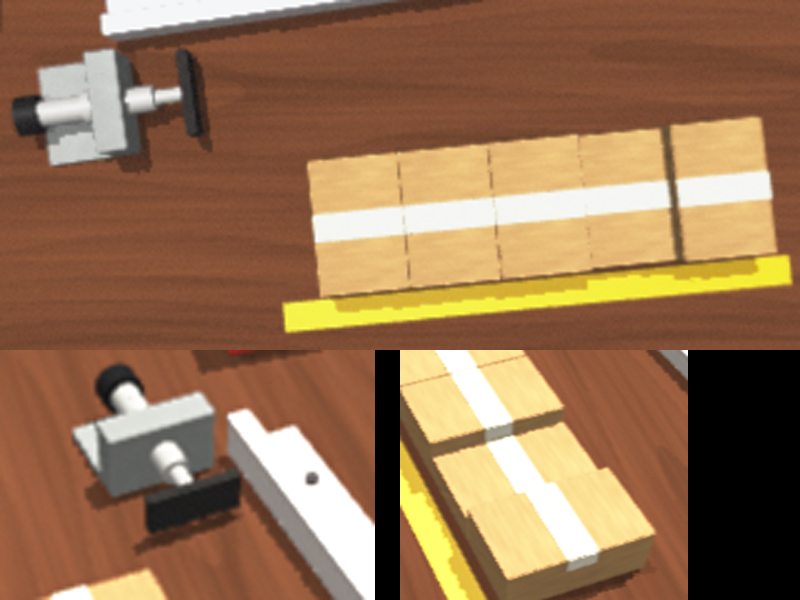

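The low carton is the fourth in the row, at about (549,-183) with yaw 5.1°. Now I'll fit the fence face and the pad plane.

Run:
```python
from h import *
for n in("top","side"):
    z=np.load(n+"0.npz");W=z["W"];C=z["color"].astype(int)
    X,Y,Z=W[...,0],W[...,1],W[...,2]
    m=(X>650)&(X<740)&(Z>24)&(Z<36)&(Y<150)&(Y>-280)
    pts=[]
    for y0 in range(-270,150,10):
        k=m&(abs(Y-y0)<5)
        if k.sum()>5: pts.append((y0,np.percentile(X[k],4)))
    p=np.array(pts); a=np.polyfit(p[:,1]*0+p[:,0],p[:,1],1)
    r=p[:,1]-np.polyval(a,p[:,0]);k=abs(r)<3;a=np.polyfit(p[k,0],p[k,1],1)
    print(n,"fence x = %.2f %+.4f y"%(a[1],a[0]),"yaw",np.degrees(np.arctan(-a[0])),k.sum(),len(k),np.round(r[k].std(),2))
    t=np.arctan(-a[0]);ex=np.array([np.cos(t),np.sin(t)]);ey=np.array([-ex[1],ex[0]])
    k=(X>590)&(X<660)&(Y<130)&(Y>85)&(C.max(-1)<70)&(Z>12)&(Z<36)
    q=W[k][:,:2]-[a[1],0]; print("pad y_f",np.round(np.percentile(q@ey,[2,10,50,90]),1),"x_f",np.round(np.percentile(q@ex,[2,98]),1))
    for nm,c in(("rowFL",(575.5,31)),("rowFR",(602,-269)),("carton",(549,-183))):
        q=np.array(c)-[a[1],0];print(nm,np.round([q@ex,q@ey],1))
```

```text
top fence x = 689.70 -0.1336 y yaw 7.6112106680144915 41 42 0.85
pad y_f [119.6 119.8 121.8 125.7] x_f [-77.6 -20.5]
rowFL [-109.1   45.9]
rowFR [-122.6 -255. ]
carton [-163.7 -162.8]
side fence x = 687.73 -0.1345 y yaw 7.660168647165891 36 42 1.24
pad y_f [115.3 116.4 117.8 120.2] x_f [-76.7 -19.5]
rowFL [-107.1   45.7]
rowFR [-120.8 -255.2]
carton [-161.9 -162.9]
```

{"api": "drive_tool", "payload": {"rows": [{"offset": [0, 0, 0], "spin": -8.5, "jaw": 20}, {"offset": [0, 0, 0], "spin": -8.5, "jaw": 20}, {"offset": [0, 0, 0], "spin": -4.9, "jaw": 20}]}}

```text
clock: 0.8
eef_pos: [158.7, 526.6, 302.6]
eef_rot: [-3.142, -0.0, -3.046]
wrist_force: [-0.1, 0.0, 0.0]
finger_gap: 73.7
```

{"api": "drive_tool", "payload": {"rows": [{"offset": [-14.5, -41.2, 0], "spin": 0, "jaw": 20}, {"offset": [-14.5, -41.2, 0], "spin": 0, "jaw": 20}, {"offset": [-14.5, -41.2, 0], "spin": 0, "jaw": 20}, {"offset": [-14.5, -41.2, 0], "spin": 0, "jaw": 20}, {"offset": [-14.5, -41.2, 0], "spin": 0, "jaw": 20}, {"offset": [-14.5, -41.2, 0], "spin": 0, "jaw": 20}, {"offset": [-14.5, -41.2, 0], "spin": 0, "jaw": 20}, {"offset": [-14.5, -41.2, 0], "spin": 0, "jaw": 20}, {"offset": [-14.5, -41.2, 0], "spin": 0, "jaw": 20}, {"offset": [-14.5, -41.2, 0], "spin": 0, "jaw": 20}, {"offset": [-14.5, -41.2, 0], "spin": 0, "jaw": 20}, {"offset": [-14.5, -41.2, 0], "spin": 0, "jaw": 20}, {"offset": [-14.5, -41.2, 0], "spin": 0, "jaw": 20}, {"offset": [-14.5, -41.2, 0], "spin": 0, "jaw": 20}, {"offset": [-14.5, -41.2, 0], "spin": 0, "jaw": 20}, {"offset": [-14.5, -41.2, 0], "spin": 0, "jaw": 20}, {"offset": [-14.5, -41.2, 0], "spin": 0, "jaw": 20}, {"offset": [-14.5, -41.2, 0], "spin": 0, "jaw": 20}]}}

```text
clock: 2.6
eef_pos: [485.4, -190.6, 302.7]
eef_rot: [-3.142, 0.0, -3.052]
wrist_force: [0.3, 1.1, 0.1]
finger_gap: 19.9
```

{"api": "drive_tool", "payload": {"rows": [{"offset": [0, 2, 40], "spin": 0, "jaw": 20}, {"offset": [0, 0, 40], "spin": 0, "jaw": 20}, {"offset": [0, 0, 40], "spin": 0, "jaw": 20}, {"offset": [0, 0, 40], "spin": 0, "jaw": 20}, {"offset": [0, 0, 22], "spin": 0, "jaw": 20}, {"offset": [0, 0, 11], "spin": 0, "jaw": 20}, {"offset": [0, 0, 0], "spin": 0, "jaw": 20}]}}

```text
clock: 3.3
eef_pos: [484.6, -186.6, 108.9]
eef_rot: [3.141, -0.001, -3.052]
wrist_force: [-0.0, 0.1, 1.0]
finger_gap: 20.1
```

Run:
```python
from h import *
s=manip.read_state();print(s["eef_pos"],s["wrist_force"])
c=eyes.camera("side");i=c["color"][180:400,180:440];cv2.imwrite("pics/s1.png",cv2.resize(i,None,fx=2.5,fy=2.5))
```

```text
[ 484.55012458 -186.64806346  108.89986445] [-0.01427346  0.09734126  1.04541806]
```

View pics/s1.png

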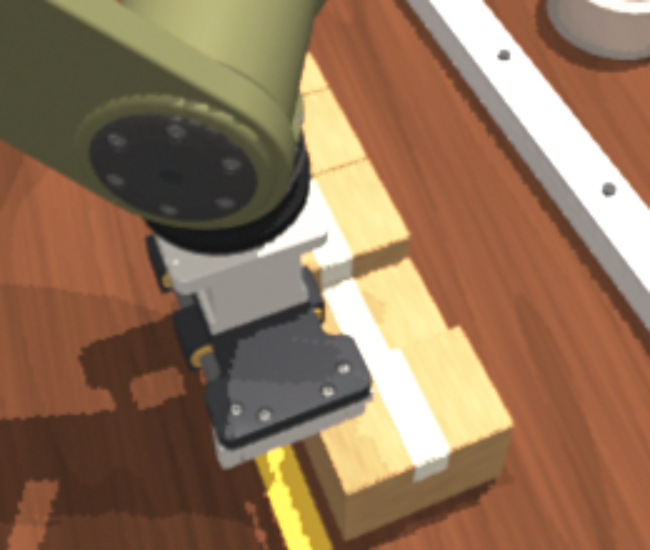

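Fingers are behind the low carton, with clearance to its neighbours. I'll correct 2 mm laterally and push straight.

{"api": "drive_tool", "payload": {"rows": [{"offset": [-2, -2, 0], "spin": 0, "jaw": 20}, {"offset": [-3, 0, 0], "spin": 0, "jaw": 20}, {"offset": [-2, 0, 0], "spin": 0, "jaw": 20}, {"offset": [-2, 0, 0], "spin": 0, "jaw": 20}, {"offset": [-2, 0, 0], "spin": 0, "jaw": 20}, {"offset": [-2, 0, 0], "spin": 0, "jaw": 20}, {"offset": [-2, 0, 0], "spin": 0, "jaw": 20}, {"offset": [-2, 0, 0], "spin": 0, "jaw": 20}, {"offset": [-2, 0, 0], "spin": 0, "jaw": 20}, {"offset": [-2, 0, 0], "spin": 0, "jaw": 20}]}}

```text
clock: 4.35
eef_pos: [505.5, -186.9, 109.8]
eef_rot: [3.141, -0.002, -3.052]
wrist_force: [-6.7, -0.8, 7.0]
finger_gap: 19.9
```

{"api": "drive_tool", "payload": {"rows": [{"offset": [-3, 0, 0], "spin": 0, "jaw": 20}, {"offset": [-3, 0, 0], "spin": 0, "jaw": 20}, {"offset": [-3, 0, 0], "spin": 0, "jaw": 20}, {"offset": [-3, 0, 0], "spin": 0, "jaw": 20}, {"offset": [-3, 0, 0], "spin": 0, "jaw": 20}, {"offset": [-3, 0, 0], "spin": 0, "jaw": 20}]}}

```text
clock: 4.95
eef_pos: [523.5, -185.3, 109.9]
eef_rot: [3.141, -0.002, -3.052]
wrist_force: [-8.1, -0.2, 5.5]
finger_gap: 19.7
```

```bash
cat > look.py <<'E'
from h import *
import sys
def look(tag):
    c=eyes.camera("top");W=cloud(c);cv2.imwrite(f"pics/{tag}.png",cv2.resize(c["color"][80:300,180:540],None,fx=2.2,fy=2.2))
    X,Y,Z=W[...,0],W[...,1],W[...,2]
    row=(X>470)&(X<610)&(Y<60)&(Y>-290)&(abs(Z-60)<5)
    for l,m in(("left3",row&(Y>-148)),("right",row&(Y<-208)),("low",(X>480)&(X<720)&(Y<140)&(Y>-290)&(abs(Z-40)<3.5))):
        m=cv2.morphologyEx(m.astype(np.uint8),cv2.MORPH_OPEN,np.ones((5,5)))>0
        n,lab,st,_=cv2.connectedComponentsWithStats(m.astype(np.uint8))
        if n<2: print(l,None);continue
        m=lab==1+st[1:,4].argmax();p=W[m][:,:2].astype(np.float32)
        r=cv2.minAreaRect(p);print(l,len(p),np.round(r[0],1),np.round(r[1],1),round(r[2],2),np.round(cv2.boxPoints(r)).tolist())
    s=manip.read_state();print(s["clock"],np.round(s["eef_pos"],1),np.round(s["wrist_force"],1))
look(sys.argv[1])
E
python3 look.py t1
```

```text
left3 4992 [538.7 -61.6] [ 90.  178.9] 5.17 [[486.0, 23.0], [502.0, -155.0], [592.0, -147.0], [575.0, 32.0]]
right 189 [ 591.1 -253.5] [28.7 19.8] 88.81 [[581.0, -268.0], [601.0, -268.0], [601.0, -239.0], [581.0, -239.0]]
low 1167 [ 587.9 -177.9] [70.3 59.6] 5.73 [[550.0, -152.0], [556.0, -211.0], [626.0, -204.0], [620.0, -145.0]]
5.0 [ 523.9 -185.3  109.9] [-4.5 -0.3  4.3]
```

{"api": "drive_tool", "payload": {"rows": [{"offset": [-4, 0, 0], "spin": 0, "jaw": 20}, {"offset": [-4, 0, 0], "spin": 0, "jaw": 20}, {"offset": [-4, 0, 0], "spin": 0, "jaw": 20}, {"offset": [-4, 0, 0], "spin": 0, "jaw": 20}, {"offset": [-4, 0, 0], "spin": 0, "jaw": 20}, {"offset": [-4, 0, 0], "spin": 0, "jaw": 20}, {"offset": [-4, 0, 0], "spin": 0, "jaw": 20}, {"offset": [-4, 0, 0], "spin": 0, "jaw": 20}, {"offset": [-4, 0, 0], "spin": 0, "jaw": 20}, {"offset": [-4, 0, 0], "spin": 0, "jaw": 20}, {"offset": [-4, 0, 0], "spin": 0, "jaw": 20}, {"offset": [-4, 0, 0], "spin": 0, "jaw": 20}, {"offset": [-4, 0, 0], "spin": 0, "jaw": 20}, {"offset": [-4, 0, 0], "spin": 0, "jaw": 20}, {"offset": [-4, 0, 0], "spin": 0, "jaw": 20}, {"offset": [-4, 0, 0], "spin": 0, "jaw": 20}, {"offset": [-4, 0, 0], "spin": 0, "jaw": 20}]}}

```text
clock: 6.7
eef_pos: [591.4, -179.2, 109.8]
eef_rot: [3.141, -0.001, -3.052]
wrist_force: [-4.7, -1.5, 4.5]
finger_gap: 19.7
```

```bash
python3 look.py t2
```

```text
left3 5094 [538.6 -60.4] [ 90.  176.5] 5.18 [[486.0, 23.0], [502.0, -152.0], [591.0, -144.0], [575.0, 32.0]]
right None
low 768 [ 659.3 -166.5] [61.5 50.9] 4.76 [[627.0, -144.0], [631.0, -194.0], [692.0, -189.0], [688.0, -139.0]]
6.75 [ 591.9 -179.1  109.7] [-1.3  0.2  1.6]
```

View pics/t2.png

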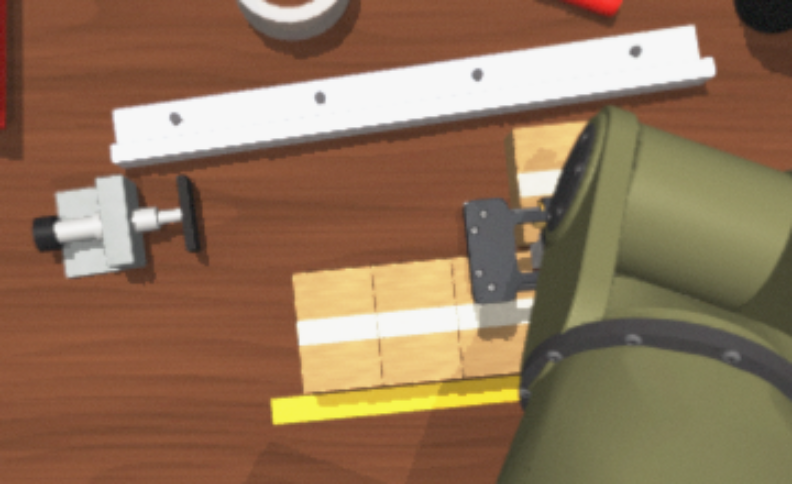

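The carton has cleared the row and the left three cartons haven't moved. I'll square it to the fence's yaw and press on in small steps.

{"api": "drive_tool", "payload": {"rows": [{"offset": [-1, 0, 0], "spin": -1.2, "jaw": 20}, {"offset": [-1, 0, 0], "spin": -1.3, "jaw": 20}, {"offset": [-2, 0, 0], "spin": 0, "jaw": 20}, {"offset": [-2, 0, 0], "spin": 0, "jaw": 20}, {"offset": [-2, 0, 0], "spin": 0, "jaw": 20}, {"offset": [-2, 0, 0], "spin": 0, "jaw": 20}, {"offset": [-2, 0, 0], "spin": 0, "jaw": 20}, {"offset": [-2, 0, 0], "spin": 0, "jaw": 20}]}}

```text
clock: 7.55
eef_pos: [605.5, -177.3, 109.7]
eef_rot: [3.141, -0.0, -3.008]
wrist_force: [-5.2, -0.3, 3.9]
finger_gap: 19.9
```

{"api": "drive_tool", "payload": {"rows": [{"offset": [-1, 0, 0], "spin": 0, "jaw": 20}, {"offset": [-1, 0, 0], "spin": 0, "jaw": 20}]}}

```text
clock: 7.75
eef_pos: [607.4, -177.0, 109.7]
eef_rot: [3.141, -0.0, -3.008]
wrist_force: [-5.6, -1.6, 3.6]
finger_gap: 20.0
```

{"api": "drive_tool", "payload": {"rows": [{"offset": [-1, 0, 0], "spin": 0, "jaw": 20}]}}

```text
clock: 7.85
eef_pos: [608.4, -176.9, 109.7]
eef_rot: [3.141, -0.0, -3.008]
wrist_force: [-6.1, -1.0, 4.1]
finger_gap: 19.7
```

{"api": "drive_tool", "payload": {"rows": [{"offset": [-1, 0, 0], "spin": 0, "jaw": 20}]}}

```text
clock: 7.95
eef_pos: [609.4, -176.8, 109.7]
eef_rot: [3.141, -0.0, -3.008]
wrist_force: [-5.9, -0.3, 4.7]
finger_gap: 20.2
```

{"api": "drive_tool", "payload": {"rows": [{"offset": [-1, 0, 0], "spin": 0, "jaw": 20}, {"offset": [-1, 0, 0], "spin": 0, "jaw": 20}]}}

```text
clock: 8.15
eef_pos: [611.4, -176.5, 109.7]
eef_rot: [3.141, -0.0, -3.008]
wrist_force: [-4.8, -1.6, 3.7]
finger_gap: 19.7
```

{"api": "drive_tool", "payload": {"rows": [{"offset": [-0.7, 0, 0], "spin": 0, "jaw": 20}]}}

```text
clock: 8.25
eef_pos: [612.1, -176.4, 109.7]
eef_rot: [3.141, -0.0, -3.008]
wrist_force: [-6.0, -0.4, 4.1]
finger_gap: 20.5
```

{"api": "drive_tool", "payload": {"rows": [{"offset": [-0.5, 0, 0], "spin": 0, "jaw": 20}]}}

```text
clock: 8.35
eef_pos: [612.5, -176.3, 109.7]
eef_rot: [3.141, -0.0, -3.008]
wrist_force: [-9.3, -1.5, 6.7]
finger_gap: 20.2
```

{"api": "drive_tool", "payload": {"rows": [{"offset": [-0.4, 0, 0], "spin": 0, "jaw": 20}]}}

```text
clock: 8.45
eef_pos: [612.6, -176.3, 109.7]
eef_rot: [3.141, -0.001, -3.008]
wrist_force: [-11.5, -0.5, 7.4]
finger_gap: 20.0
```

```bash
python3 look.py t3; python3 -c "
from h import *
c=eyes.camera('side');cv2.imwrite('pics/s3.png',cv2.resize(c['color'][180:400,240:540],None,fx=2.6,fy=2.6))"
```

```text
left3 5217 [538.5 -58.5] [ 89.9 172.6] 5.14 [[486.0, 23.0], [501.0, -149.0], [591.0, -140.0], [575.0, 31.0]]
right None
low 640 [ 680.1 -158.6] [61.4 46.7] 4.4 [[648.0, -138.0], [651.0, -184.0], [712.0, -180.0], [709.0, -133.0]]
8.5 [ 612.6 -176.3  109.7] [-9.4  0.   6.1]
```

View pics/s3.png

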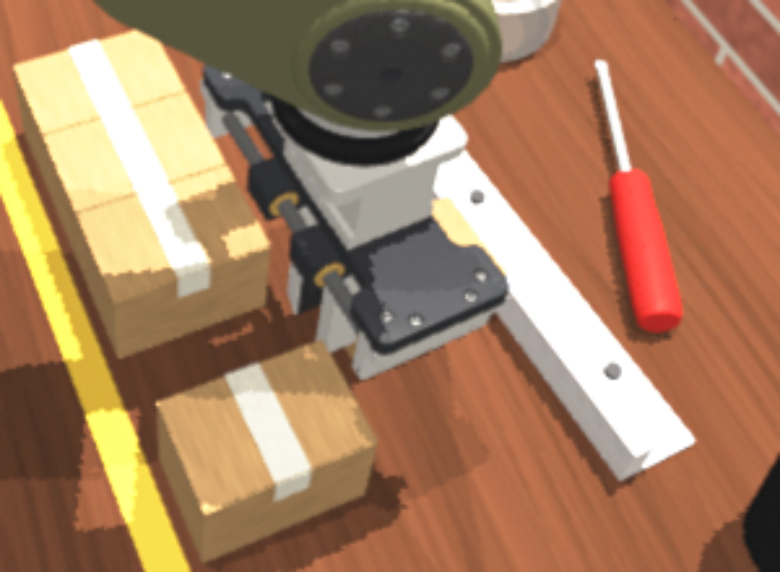

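The carton sits against the fence, and the right tall carton is undisturbed. Now I'll retreat, lift the tool and turn it 90°.

{"api": "drive_tool", "payload": {"rows": [{"offset": [2, 0, 0], "spin": 0, "jaw": 20}, {"offset": [5, 0, 0], "spin": 0, "jaw": 20}, {"offset": [0, 0, -30], "spin": 0, "jaw": 20}, {"offset": [0, 0, -40], "spin": 0, "jaw": 20}, {"offset": [0, 0, -30], "spin": 0, "jaw": 40}, {"offset": [0, 0, 0], "spin": 8.2, "jaw": 40}, {"offset": [0, 0, 0], "spin": 8.2, "jaw": 40}, {"offset": [0, 0, 0], "spin": 8.2, "jaw": 40}, {"offset": [0, 0, 0], "spin": 8.2, "jaw": 40}, {"offset": [0, 0, 0], "spin": 8.2, "jaw": 40}, {"offset": [0, 0, 0], "spin": 8.2, "jaw": 40}, {"offset": [0, 0, 0], "spin": 8.2, "jaw": 40}, {"offset": [0, 0, 0], "spin": 8.2, "jaw": 40}, {"offset": [0, 0, 0], "spin": 8.2, "jaw": 40}, {"offset": [0, 0, 0], "spin": 8.2, "jaw": 40}, {"offset": [0, 0, 0], "spin": 8.0, "jaw": 40}, {"offset": [0, 0, 0], "spin": 0, "jaw": 40}]}}

```text
clock: 10.25
eef_pos: [605.9, -177.2, 209.5]
eef_rot: [3.141, -0.0, 1.702]
wrist_force: [0.3, 0.4, -0.2]
finger_gap: 40.0
```

```bash
python3 look.py t4; python3 -c "
from h import *
c=eyes.camera('wrist');cv2.imwrite('pics/w4.png',c['color'])
W=cloud(c);X,Y,Z=W[...,0],W[...,1],W[...,2]
m=(abs(Z-40)<4)&(X>600)&(X<730)&(Y<-100)&(Y>-240)
p=W[m][:,:2].astype(np.float32)
if len(p)>30: r=cv2.minAreaRect(p);print('wrist low',len(p),r)"
```

```text
left3 5801 [538.7 -61.6] [ 90.  178.9] 5.14 [[486.0, 23.0], [502.0, -155.0], [592.0, -147.0], [576.0, 32.0]]
right None
low 1401 [ 666.1 -163.3] [89.9 52. ] 7.18 [[618.0, -143.0], [625.0, -195.0], [714.0, -183.0], [707.0, -132.0]]
10.3 [ 605.9 -177.2  209.6] [-0.3 -0.6 -0.6]
wrist low 8824 ((666.0064697265625, -169.71685791015625), (90.50659942626953, 60.79680252075195), 7.640905857086182)
```

{"api": "drive_tool", "payload": {"rows": [{"offset": [-25, 30, 0], "spin": 0, "jaw": 40}, {"offset": [-25, 29, 0], "spin": 0, "jaw": 40}, {"offset": [0, 0, 0], "spin": 0, "jaw": 40}, {"offset": [0, 0, 40], "spin": 0, "jaw": 40}, {"offset": [0, 0, 35], "spin": 0, "jaw": 40}, {"offset": [0, 0, 15], "spin": 0, "jaw": 40}, {"offset": [0, 0, 10], "spin": 0, "jaw": 40}, {"offset": [0, 0, 0], "spin": 0, "jaw": 40}]}}

```text
clock: 11.15
eef_pos: [671.0, -218.9, 109.6]
eef_rot: [-3.141, -0.0, 1.705]
wrist_force: [0.2, 0.2, 0.6]
finger_gap: 40.0
```

{"api": "drive_tool", "payload": {"rows": [{"offset": [2, 0, 0], "spin": 0, "jaw": 40}, {"offset": [2, 0, 0], "spin": 0, "jaw": 40}, {"offset": [2, 0, 0], "spin": 0, "jaw": 40}, {"offset": [2, 0, 0], "spin": 0, "jaw": 40}, {"offset": [2, 0, 0], "spin": 0, "jaw": 40}, {"offset": [2, 0, 0], "spin": 0, "jaw": 40}, {"offset": [2, 0, 0], "spin": 0, "jaw": 40}, {"offset": [2, 0, 0], "spin": 0, "jaw": 40}, {"offset": [2, 0, 0], "spin": 0, "jaw": 40}, {"offset": [2, 0, 0], "spin": 0, "jaw": 40}]}}

```text
clock: 12.15
eef_pos: [668.5, -199.4, 110.0]
eef_rot: [3.141, 0.001, 1.704]
wrist_force: [0.3, -4.8, 3.5]
finger_gap: 40.1
```

```bash
python3 look.py t5
```

```text
left3 5646 [538.6 -61.5] [ 90.1 178.5] 5.13 [[486.0, 23.0], [502.0, -154.0], [591.0, -146.0], [575.0, 31.0]]
right None
low 1556 [ 665.6 -157.8] [89.9 60.1] 7.54 [[617.0, -134.0], [625.0, -193.0], [714.0, -182.0], [706.0, -122.0]]
12.2 [ 668.5 -199.1  110. ] [-0.4 -4.5  4.2]
```

View pics/t5.png

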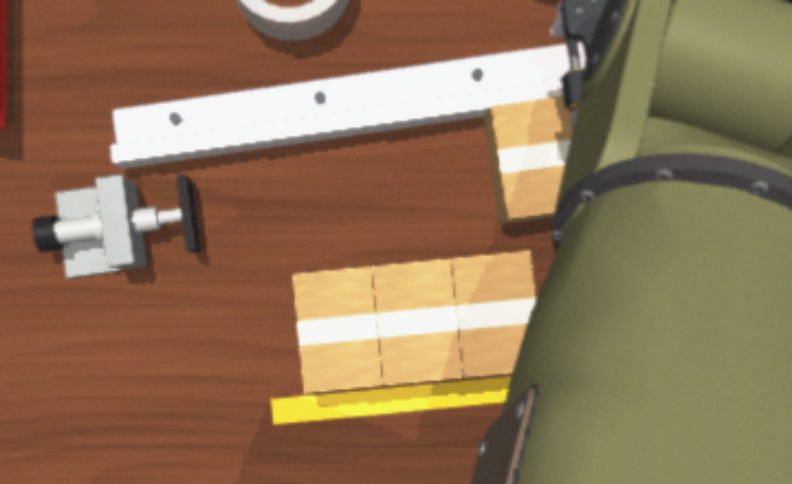

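The carton slides along the fence at about 4.5 N, with its yaw matching the fence. I'll continue with a slight bias into the fence.

{"api": "drive_tool", "payload": {"rows": [{"offset": [4, 0.04, 0], "spin": 0, "jaw": 40}, {"offset": [6, 0.04, 0], "spin": 0, "jaw": 40}, {"offset": [6, 0.04, 0], "spin": 0, "jaw": 40}, {"offset": [6, 0.04, 0], "spin": 0, "jaw": 40}, {"offset": [6, 0.04, 0], "spin": 0, "jaw": 40}, {"offset": [6, 0.04, 0], "spin": 0, "jaw": 40}, {"offset": [6, 0.04, 0], "spin": 0, "jaw": 40}, {"offset": [6, 0.04, 0], "spin": 0, "jaw": 40}, {"offset": [6, 0.04, 0], "spin": 0, "jaw": 40}, {"offset": [6, 0.04, 0], "spin": 0, "jaw": 40}, {"offset": [6, 0.04, 0], "spin": 0, "jaw": 40}, {"offset": [6, 0.04, 0], "spin": 0, "jaw": 40}, {"offset": [6, 0.04, 0], "spin": 0, "jaw": 40}, {"offset": [6, 0.04, 0], "spin": 0, "jaw": 40}, {"offset": [6, 0.04, 0], "spin": 0, "jaw": 40}, {"offset": [6, 0.04, 0], "spin": 0, "jaw": 40}]}}

```text
clock: 13.8
eef_pos: [656.3, -106.7, 109.9]
eef_rot: [-3.141, 0.001, 1.704]
wrist_force: [-3.8, -10.4, 6.1]
finger_gap: 39.8
```

```bash
python3 look.py t6
```

```text
left3 1620 [533.6  -3.9] [89.8 62.9] 4.91 [[486.0, 24.0], [492.0, -39.0], [581.0, -31.0], [576.0, 31.0]]
right 1034 [ 555.8 -254.8] [89.6 36.3] 2.69 [[510.0, -239.0], [512.0, -275.0], [601.0, -271.0], [600.0, -235.0]]
low 444 [663.1 -46.9] [65.  25.4] 7.86 [[629.0, -39.0], [633.0, -64.0], [697.0, -55.0], [694.0, -30.0]]
13.85 [ 656.3 -105.6  109.9] [-3.7 -8.8  4.6]
```

{"api": "drive_tool", "payload": {"rows": [{"offset": [5, -0.3, 0], "spin": 0, "jaw": 40}, {"offset": [5, 0, 0], "spin": 0, "jaw": 40}, {"offset": [5, 0, 0], "spin": 0, "jaw": 40}, {"offset": [5, 0, 0], "spin": 0, "jaw": 40}, {"offset": [5, 0, 0], "spin": 0, "jaw": 40}, {"offset": [5, 0, 0], "spin": 0, "jaw": 40}, {"offset": [5, 0, 0], "spin": 0, "jaw": 40}, {"offset": [5, 0, 0], "spin": 0, "jaw": 40}]}}

```text
clock: 14.65
eef_pos: [651.0, -66.4, 109.8]
eef_rot: [3.142, 0.0, 1.704]
wrist_force: [0.5, -6.6, 3.4]
finger_gap: 39.8
```

{"api": "drive_tool", "payload": {"rows": [{"offset": [5, 0, 0], "spin": 0, "jaw": 40}, {"offset": [5, 0, 0], "spin": 0, "jaw": 40}, {"offset": [5, 0, 0], "spin": 0, "jaw": 40}, {"offset": [5, 0, 0], "spin": 0, "jaw": 40}, {"offset": [5, 0, 0], "spin": 0, "jaw": 40}, {"offset": [5, 0, 0], "spin": 0, "jaw": 40}, {"offset": [5, 0, 0], "spin": 0, "jaw": 40}, {"offset": [5, 0, 0], "spin": 0, "jaw": 40}, {"offset": [5, 0, 0], "spin": 0, "jaw": 40}, {"offset": [5, 0, 0], "spin": 0, "jaw": 40}, {"offset": [5, 0, 0], "spin": 0, "jaw": 40}, {"offset": [5, 0, 0], "spin": 0, "jaw": 40}]}}

```text
clock: 15.85
eef_pos: [643.0, -6.9, 109.8]
eef_rot: [-3.142, 0.0, 1.704]
wrist_force: [0.8, -6.3, 4.3]
finger_gap: 39.6
```

```bash
python3 look.py t7;python3 -c "
from h import *
c=eyes.camera('side');cv2.imwrite('pics/s7.png',cv2.resize(c['color'][80:280,240:480],None,fx=3,fy=3))"
```

```text
left3 1885 [ 544.7 -118.5] [58.  92.4] 89.26 [[498.0, -147.0], [591.0, -148.0], [591.0, -90.0], [499.0, -89.0]]
right 2068 [ 554.8 -241.4] [90.1 61.7] 4.93 [[507.0, -215.0], [513.0, -276.0], [602.0, -268.0], [597.0, -207.0]]
low None
15.9 [642.9  -6.2 109.8] [-0.2 -2.8  2.7]
```

View pics/t7.png

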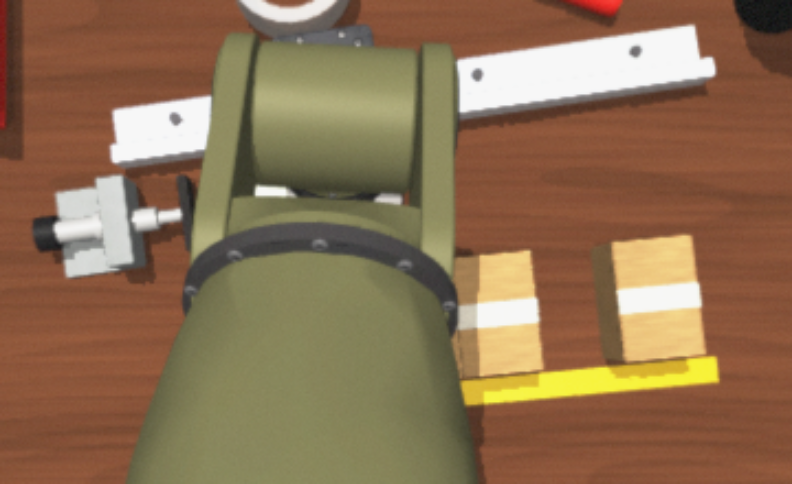

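{"api": "drive_tool", "payload": {"rows": [{"offset": [4, 0.04, 0], "spin": 0, "jaw": 40}, {"offset": [4, 0.04, 0], "spin": 0, "jaw": 40}, {"offset": [4, 0.04, 0], "spin": 0, "jaw": 40}, {"offset": [4, 0.04, 0], "spin": 0, "jaw": 40}, {"offset": [4, 0.04, 0], "spin": 0, "jaw": 40}, {"offset": [4, 0.04, 0], "spin": 0, "jaw": 40}, {"offset": [4, 0.04, 0], "spin": 0, "jaw": 40}, {"offset": [4, 0.04, 0], "spin": 0, "jaw": 40}, {"offset": [4, 0.04, 0], "spin": 0, "jaw": 40}]}}

```text
clock: 16.85
eef_pos: [638.3, 28.3, 109.5]
eef_rot: [-3.14, 0.001, 1.704]
wrist_force: [-3.0, -8.9, 4.7]
finger_gap: 40.0
```

{"api": "drive_tool", "payload": {"rows": [{"offset": [2, 0.04, 0], "spin": 0, "jaw": 40}, {"offset": [2, 0.04, 0], "spin": 0, "jaw": 40}]}}

```text
clock: 17.05
eef_pos: [637.8, 32.1, 109.6]
eef_rot: [-3.14, 0.001, 1.704]
wrist_force: [-4.1, -9.9, 4.9]
finger_gap: 40.2
```

```bash
python3 -c "
from h import *
c=eyes.camera('side');cv2.imwrite('pics/s8.png',cv2.resize(c['color'][80:280,240:480],None,fx=3,fy=3))
W=cloud(c);X,Y,Z=W[...,0],W[...,1],W[...,2]
m=(abs(Z-40)<3.5)&(X>570)&(X<690)&(Y<125)&(Y>30)
p=W[m][:,:2].astype(np.float32);print(len(p),cv2.minAreaRect(p) if len(p)>20 else 0)
s=manip.read_state();print(s['clock'],s['eef_pos'],s['wrist_force'])"
```

```text
528 ((634.2603759765625, 64.46721649169922), (90.64903259277344, 73.89244842529297), 7.154665470123291)
17.1 [637.76643813  32.39878476 109.53395793] [-3.73747308 -8.27092119  4.26866718]
```

View pics/s8.png

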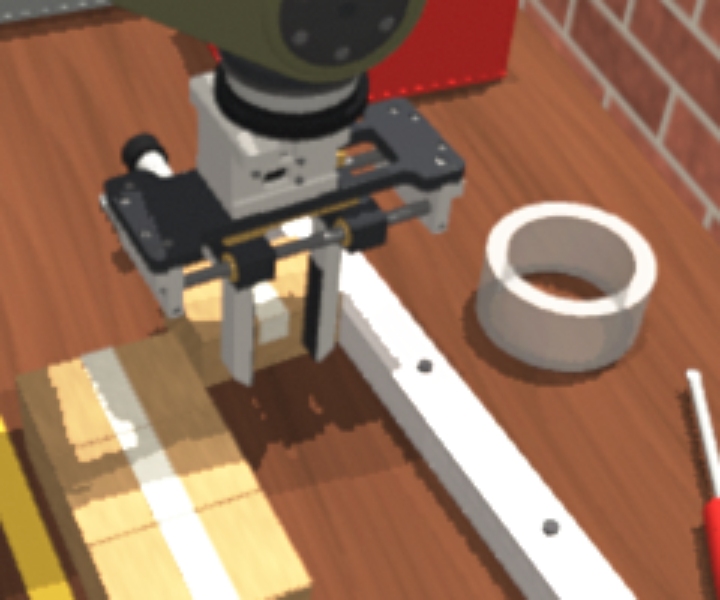

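{"api": "drive_tool", "payload": {"rows": [{"offset": [1, -0.2, 0], "spin": 0, "jaw": 40}, {"offset": [1, 0, 0], "spin": 0, "jaw": 40}, {"offset": [1, 0, 0], "spin": 0, "jaw": 40}, {"offset": [1, 0, 0], "spin": 0, "jaw": 40}, {"offset": [1, 0, 0], "spin": 0, "jaw": 40}]}}

```text
clock: 17.6
eef_pos: [637.1, 37.2, 109.5]
eef_rot: [-3.141, 0.0, 1.704]
wrist_force: [-1.6, -7.3, 4.2]
finger_gap: 39.5
```

{"api": "drive_tool", "payload": {"rows": [{"offset": [1, 0, 0], "spin": 0, "jaw": 40}]}}

```text
clock: 17.7
eef_pos: [637.0, 38.2, 109.5]
eef_rot: [-3.141, 0.0, 1.704]
wrist_force: [-2.4, -5.9, 3.9]
finger_gap: 40.1
```

{"api": "drive_tool", "payload": {"rows": [{"offset": [1, 0, 0], "spin": 0, "jaw": 40}]}}

```text
clock: 17.8
eef_pos: [636.8, 39.2, 109.5]
eef_rot: [-3.141, 0.0, 1.704]
wrist_force: [-0.8, -5.9, 3.9]
finger_gap: 40.2
```

{"api": "drive_tool", "payload": {"rows": [{"offset": [0.5, 0, 0], "spin": 0, "jaw": 40}]}}

```text
clock: 17.9
eef_pos: [636.8, 39.7, 109.5]
eef_rot: [-3.141, 0.0, 1.704]
wrist_force: [-1.2, -6.4, 4.4]
finger_gap: 39.7
```

{"api": "drive_tool", "payload": {"rows": [{"offset": [0.5, 0, 0], "spin": 0, "jaw": 40}]}}

```text
clock: 18.0
eef_pos: [636.7, 40.2, 109.5]
eef_rot: [-3.141, 0.0, 1.704]
wrist_force: [-0.7, -7.3, 4.5]
finger_gap: 40.0
```

{"api": "drive_tool", "payload": {"rows": [{"offset": [0.5, 0, 0], "spin": 0, "jaw": 40}]}}

```text
clock: 18.1
eef_pos: [636.6, 40.7, 109.5]
eef_rot: [-3.141, 0.0, 1.704]
wrist_force: [-0.8, -6.2, 4.0]
finger_gap: 40.0
```

{"api": "drive_tool", "payload": {"rows": [{"offset": [0.5, 0, 0], "spin": 0, "jaw": 40}]}}

```text
clock: 18.2
eef_pos: [636.5, 41.2, 109.5]
eef_rot: [-3.141, 0.0, 1.704]
wrist_force: [-0.9, -6.1, 3.0]
finger_gap: 39.9
```

{"api": "drive_tool", "payload": {"rows": [{"offset": [0.5, 0, 0], "spin": 0, "jaw": 40}]}}

```text
clock: 18.3
eef_pos: [636.5, 41.7, 109.5]
eef_rot: [-3.141, 0.0, 1.704]
wrist_force: [-1.6, -6.9, 3.3]
finger_gap: 39.6
```

{"api": "drive_tool", "payload": {"rows": [{"offset": [0.5, 0, 0], "spin": 0, "jaw": 40}]}}

```text
clock: 18.4
eef_pos: [636.4, 42.2, 109.5]
eef_rot: [-3.141, 0.0, 1.704]
wrist_force: [-1.1, -7.4, 3.5]
finger_gap: 40.1
```

{"api": "drive_tool", "payload": {"rows": [{"offset": [0.5, 0, 0], "spin": 0, "jaw": 40}]}}

```text
clock: 18.5
eef_pos: [636.4, 42.6, 109.5]
eef_rot: [-3.141, 0.001, 1.704]
wrist_force: [-2.0, -8.2, 2.8]
finger_gap: 40.1
```

{"api": "drive_tool", "payload": {"rows": [{"offset": [0.4, 0, 0], "spin": 0, "jaw": 40}]}}

```text
clock: 18.6
eef_pos: [636.3, 42.8, 109.5]
eef_rot: [-3.141, 0.001, 1.704]
wrist_force: [-0.9, -9.1, 3.1]
finger_gap: 40.1
```

{"api": "drive_tool", "payload": {"rows": [{"offset": [0.4, 0, 0], "spin": 0, "jaw": 40}]}}

```text
clock: 18.7
eef_pos: [636.3, 43.1, 109.6]
eef_rot: [-3.141, 0.001, 1.704]
wrist_force: [0.4, -10.3, 3.4]
finger_gap: 39.8
```

{"api": "drive_tool", "payload": {"rows": [{"offset": [0.4, 0, 0], "spin": 0, "jaw": 40}]}}

```text
clock: 18.8
eef_pos: [636.3, 43.4, 109.5]
eef_rot: [-3.141, 0.001, 1.704]
wrist_force: [-0.3, -11.2, 3.3]
finger_gap: 40.0
```

Pad contact felt at y≈42.2, with sliding friction about 6 N. I'll approach a wrist force of about 15 N, which puts roughly 9–10 N on the pad.

{"api": "drive_tool", "payload": {"rows": [{"offset": [0.4, 0, 0], "spin": 0, "jaw": 40}]}}

```text
clock: 18.9
eef_pos: [636.2, 43.6, 109.5]
eef_rot: [-3.141, 0.001, 1.704]
wrist_force: [-1.2, -12.7, 3.4]
finger_gap: 39.9
```

{"api": "drive_tool", "payload": {"rows": [{"offset": [0.4, 0, 0], "spin": 0, "jaw": 40}]}}

```text
clock: 19.0
eef_pos: [636.2, 43.9, 109.5]
eef_rot: [-3.141, 0.002, 1.703]
wrist_force: [-1.1, -12.5, 3.1]
finger_gap: 39.9
```

{"api": "drive_tool", "payload": {"rows": [{"offset": [0.4, 0, 0], "spin": 0, "jaw": 40}]}}

```text
clock: 19.1
eef_pos: [636.2, 44.2, 109.6]
eef_rot: [-3.141, 0.002, 1.703]
wrist_force: [-0.0, -13.6, 4.1]
finger_gap: 40.0
```

{"api": "drive_tool", "payload": {"rows": [{"offset": [0.4, 0, 0], "spin": 0, "jaw": 40}]}}

```text
clock: 19.2
eef_pos: [636.1, 44.4, 109.6]
eef_rot: [-3.141, 0.002, 1.703]
wrist_force: [-0.1, -15.3, 3.6]
finger_gap: 40.0
```

{"api": "drive_tool", "payload": {"rows": [{"offset": [0.2, 0, 0], "spin": 0, "jaw": 40}, {"offset": [0, 0, 0], "spin": 0, "jaw": 40}]}}

```text
clock: 19.4
eef_pos: [636.1, 44.5, 109.6]
eef_rot: [-3.141, 0.002, 1.703]
wrist_force: [-1.4, -14.4, 3.1]
finger_gap: 40.1
```

{"api": "drive_tool", "payload": {"rows": [{"offset": [0, 0, 0], "spin": 0, "jaw": 40}, {"offset": [0, 0, 0], "spin": 0, "jaw": 40}]}}

```text
clock: 19.6
eef_pos: [636.1, 44.5, 109.6]
eef_rot: [-3.141, 0.002, 1.703]
wrist_force: [0.0, -15.2, 4.1]
finger_gap: 39.7
```

{"api": "drive_tool", "payload": {"rows": [{"offset": [0, 0, 0], "spin": 0, "jaw": 40}, {"offset": [0, 0, 0], "spin": 0, "jaw": 40}, {"offset": [0, 0, 0], "spin": 0, "jaw": 40}, {"offset": [0, 0, 0], "spin": 0, "jaw": 40}, {"offset": [0, 0, 0], "spin": 0, "jaw": 40}]}}

```text
clock: 20.1
eef_pos: [636.1, 44.5, 109.6]
eef_rot: [-3.141, 0.002, 1.703]
wrist_force: [0.6, -14.5, 4.0]
finger_gap: 39.8
```

{"api": "drive_tool", "payload": {"rows": [{"offset": [-0.5, 0, 0], "spin": 0, "jaw": 40}, {"offset": [-0.5, 0, 0], "spin": 0, "jaw": 40}, {"offset": [-0.5, 0, 0], "spin": 0, "jaw": 40}, {"offset": [-0.5, 0, 0], "spin": 0, "jaw": 40}, {"offset": [-0.5, 0, 0], "spin": 0, "jaw": 40}, {"offset": [-1, 0, 0], "spin": 0, "jaw": 40}, {"offset": [-2, 0, 0], "spin": 0, "jaw": 40}, {"offset": [-5, 0, 0], "spin": 0, "jaw": 40}, {"offset": [-10, 0, 0], "spin": 0, "jaw": 40}, {"offset": [-5, 0, -30], "spin": 0, "jaw": 40}, {"offset": [0, 0, -40], "spin": 0, "jaw": 40}, {"offset": [0, 0, -40], "spin": 0, "jaw": 40}, {"offset": [0, 0, -40], "spin": 0, "jaw": 40}, {"offset": [-40, -10, 0], "spin": 0, "jaw": 40}, {"offset": [-40, -10, 0], "spin": 0, "jaw": 40}, {"offset": [-40, -10, 0], "spin": 0, "jaw": 40}, {"offset": [-40, -10, 0], "spin": 0, "jaw": 40}]}}

```text
clock: 21.8
eef_pos: [620.7, -145.2, 259.8]
eef_rot: [3.141, -0.0, 1.704]
wrist_force: [0.0, 0.1, -0.4]
finger_gap: 39.9
```

{"api": "drive_tool", "payload": {"rows": [{"offset": [-45, -20, 0], "spin": 0, "jaw": 40}, {"offset": [-45, -20, 0], "spin": 0, "jaw": 40}, {"offset": [-45, -20, 0], "spin": 0, "jaw": 40}, {"offset": [0, 0, 0], "spin": 0, "jaw": 40}]}}

```text
clock: 22.2
eef_pos: [577.3, -290.5, 259.4]
eef_rot: [-3.141, 0.001, 1.698]
wrist_force: [0.6, 0.9, 0.4]
finger_gap: 40.1
```

```bash
cat > fin.py <<'E'
from h import *
o=[]
for n in("top","side"):
    c=eyes.camera(n);W=cloud(c);X,Y,Z=W[...,0],W[...,1],W[...,2]
    m=((abs(Z-40)<3.5)&(X>560)&(X<690)&(Y<125)&(Y>20)).astype(np.uint8)
    m=cv2.morphologyEx(m,cv2.MORPH_OPEN,np.ones((5,5)))>0
    p=W[m][:,:2].astype(np.float32);print(n,len(p),cv2.minAreaRect(p) if len(p)>20 else 0)
    i=c["color"];o.append(cv2.resize(i[100:280,200:440] if n=="top" else i[100:280,230:470],(480*5//6,360*5//6),interpolation=2))
cv2.imwrite("pics/fin.png",np.hstack(o))
E
python3 look.py t9; python3 fin.py
```

```text
left3 5798 [538.7 -61.4] [ 89.9 178.4] 5.12 [[486.0, 23.0], [502.0, -154.0], [591.0, -146.0], [576.0, 31.0]]
right 2073 [ 554.9 -241.6] [89.8 62.1] 4.69 [[508.0, -214.0], [513.0, -276.0], [602.0, -269.0], [597.0, -207.0]]
low 1771 [633.2  83.3] [90.1 60. ] 7.81 [[584.0, 107.0], [593.0, 48.0], [682.0, 60.0], [674.0, 119.0]]
22.25 [ 578.3 -288.   259.4] [1.4 0.  0.2]
top 1744 ((633.2169799804688, 83.55630493164062), (89.83016204833984, 60.20820999145508), 7.6402153968811035)
side 243 ((604.5872802734375, 68.45390319824219), (33.18582534790039, 43.64667892456055), 7.383379936218262)
```

View pics/fin.png

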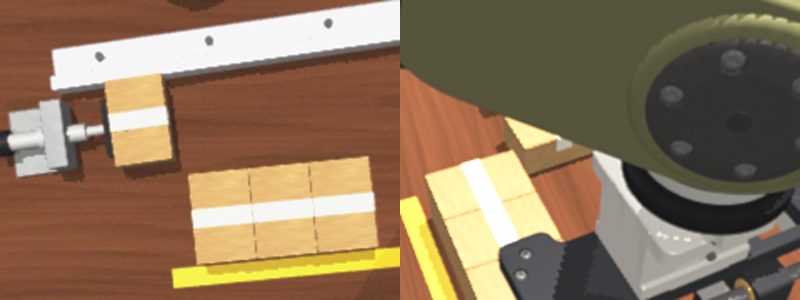

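The carton lies flat against the fence and touches the pad; its yaw of 7.6–7.8° matches the fence. The other cartons haven't moved and the tool is clear, so I'm handing in.

```bash
python3 -c "
from h import *
print(manip.sign_off())"
```

```text
the job is handed in; nothing more can be done
None
```

I pushed the low carton (fourth from the left) straight out of the row and squared it to the fence. I then slid it along the fence to the pad, pressed it there, backed the tool off slowly and handed in at about 22 s of the 72 s allowed.

- **Press:** the wrist read 14.4 to 15.3 N, held for about 0.9 s. Subtracting about 6 N of sliding friction leaves roughly 9 N on the pad; the 2.3 mm of tool travel after contact suggests up to 11 N. The pad force was worked out, not measured. No wrist reading after the press passed 16 N.
- **Carton against the fence and pad:** in the top camera its yaw was 7.6 to 7.8°, against 7.6° for the fence. Its centre is about 44 mm from the fence face (45 mm expected, camera good to about 2 mm). Its left face is at the pad.
- **Row:** in the final top view the other four cartons are where they started, within 1 mm.
- **Check that failed:** the arm blocked most of the last side view, so the final check rests on the top camera and the forces felt.

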